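# Reload the staple gun

## Robot

A 6-joint arm with a two-finger parallel gripper is mounted at the origin on the work surface. World frame = base frame: x ahead of the robot, y to its left, z up, the work surface at z = 0. Lengths are in m, angles in degrees, forces in N, time in s.
With the tool pointing down it reaches from about 0.375 to 0.9 m from the base axis. Payload 3.1 kg.
Tool frame: the origin (TCP) lies at the very end of the fingers, on their centre line; the grasp point (between the pads) lies 19 mm behind it; z points along the fingers, y is the direction in which the jaws open and shut (so a half turn about z gives the same grasp; the last joint's range is limited). The gripper opens to 87 mm and grips with 3 to 60 N. Pads are 19 mm wide; open, the fingers measure 117 mm over their backs; the gripper's body (75 mm by 190 mm) begins 51 mm behind the grasp point.
Start: joints at [-73.425, 30.224, 82.088, -0, 67.689, -10.227], TCP at [0.282, -0.558, 0.223] pointing down, gripper open.
Joint ranges: [-176.69, 176.69], [-43.24, 126.21], [12.49, 139.97], [-82, 262], [0, 151.66], [-163.58, 163.58]. Speed limits (degrees/s): [159.86, 159.86, 180, 180, 180, 180].

## Interface

Orientations are given as a 3x3 rotation matrix whose columns are the frame's x, y, z axes.
In Python, from rig import bot gives the robot as it stands. The module is installed in compiled form; this text tells all that it offers.
- The arm moves only by the tool play_rows, never from a script. Its argument "targets" is a list of rows, each a list of 7 numbers: the closure, from 0 (fully open) to 1 (shut), then the shift along the world's x, y, z in m, then the turn, a rotation vector about the world's x, y, z in rad. A call has 1 to 12 rows; each row shifts and turns the commanded pose from where the row before left it; what a row does not reach is not made up. A row lasts 1/8 s, in which the tool goes at most 62.5 mm and 10.7 degrees, less where a joint would pass 70% of its speed; a pose out of reach is approached as far as the arm can. A call with a gripper value outside its range is refused whole. The fingers move at their own pace and stop on an object; the grip force is fixed at half the most. Time passes only in rows, so rows that do not move let the fingers close. It gives the time, the measured TCP pose, the force and the opening at its end, in the units of the state.
- bot.read_state(): the state, without advancing time (a new reading comes with each control period).
- bot.capture(name): name is "scene" or "top" or "wrist"; returns the picture (384x512x3 uint8, blue, green, red); there is no depth.
- bot.get_calibration(name): a dict with "fx", "fy", "cx", "cy" (pixels), "R" (3x3) and "t" (3): a world point X has camera coordinates R X + t. Camera axes: x right, y down, z forward; pixel columns grow to the right and rows downward; lengths in m; the calibration is good to about 2 mm. A picture is of the moment at which its call begins: read the wrist's pose just before it. get_calibration takes no time and is no camera call; for the wrist camera it gives the pose at the moment of the call.
- bot.hand_in(): hands the job in, once; it reports no verdict.
The state is a dict: "time_s": time; "joint_positions": joint angles; "qvel": joint speeds; "tau": joint torques, N m; "position": TCP position; "tcp_rot": TCP orientation; "force": force on the tool from outside, world axes, zero at the start; "moment": the same for the moment, N m; "opening": opening from 0.0 (shut) to 1.0 (fully open).
Only numpy, scipy, OpenCV 4.12 (cv2) and the standard library are available. Lean on these libraries where they do the work, as an engineer would, in place of code of your own. Each camera call takes 0.05 s, during which the arm holds its last target. There are 200 camera calls.

## Task

Reload the wide-crown staple gun that lies upside down in its plywood cradle: lay the wide staple strip, legs up, in the open magazine, pushing the spring follower back with the strip's tail so that its head drops in behind the nose, and let it go so that the spring holds it against the nose. Then slide the rail fully home until its catch clicks and holds, without forcing anything, and let go. Leave the narrow strip and everything else on the bench as they are.

Things in the scene. Friction and masses are not known exactly. Their poses are not given: they have to be found in the camera images.
- strip_mid (a point): Centre (half-way up) of the wide staple strip to load: a steel U section 80 mm long (its x axis), 26 mm wide over the legs (y), 28 mm high (z up), open above: the crown (2 mm plate) is down, the two legs (2 mm thick) stand up. Both ends alike; about 0.1 kg. It stands on the bench.
- narrow_strip_mid (a point): Centre of the other staple strip, of the wrong size: the same length and height but only 12 mm wide. Not to be used.
- seat (a point): Where the strip's centre lies when home in the gun's magazine, 199 mm above the bench; x axis along the magazine from nose to tail, z up; moves with the gun. The magazine is an open-topped channel, floor 14 mm below this point; side walls 28 mm apart reach 1.5 mm below it, with lips flared at 45 degrees (37 mm over the lips), so the upper 14 mm of the legs stand clear.
- nose_top (a point): Middle of the top of the nose block, 16 mm above the seat point and 50 mm before it (x = -50 mm from the seat). The block is 20 mm thick along x (a 6 mm front plate before it) and 36 mm wide (plate 44 mm); its inner face, which closes the channel, is at x = -40 mm from the seat.
- follower_face (a point): Middle of the front face of the follower's thumb piece: 24 mm wide, 10 mm thick, 16 mm high, centre 28.5 mm and lower edge 20.5 mm above the seat point, so higher than the nose. The follower block below, in the channel, is 25 mm wide, its face 1.5 mm further back. At rest with the rail fully out it is at x = +33 mm from the seat, 7 mm too near for the strip.
- follower (a joint): How far the follower is pushed back along the rail, m: 0 at rest. Its spring presses it towards the nose with about 3.3 N at 0 and 0.065 N more per mm. It rides on the rail: pushed back while the rail is not fully out, it slides the rail out to its stop first.
- rail_front (a point): Middle of the top edge of the sliding rail's front end; same axes as the seat. x = -38 mm + joint rail from the seat (+48 mm fully out: so the strip's tail can go back at most to there), 19 mm above the seat point. The rail is a slotted cover 35 mm wide with a guide on it that enters between the strip's legs; it is 172 mm long.
- rail_block (a point): Centre of the black pull block on the rear end of the sliding rail: 18 mm along the magazine, 22 mm wide, 29 mm high, standing on the rail's flat top (14.5 mm below this point); same axes as the seat. With the rail closed it is at x = +120 mm, z = +33.5 mm from the seat. Above and behind (+x) it is free but for 5 mm of the rail's end, level with the rail's top.
- rail (a joint): How far the rail is drawn out, m: 0 = closed at its stop, 0.086 = fully out at its stop. Friction about 1.5 N. At about 1 mm the catch snaps up behind it and holds it; short of that the follower's spring pushes it out again. Closing it over a strip takes about 5 N at first, 10 N near the end and 13 to 15 N over the catch; it stands 20 to 25 N safely, more shoves the gun out of place.
- gun (a joint): How far the gun is shoved along the rubber pads of its cradle, m: 0 at rest, positive when pushed towards its nose; 3 N per mm. It springs back by itself, so the closed place of the rail gives way by some 4 mm while the rail is pushed.
- cradle: The plywood cradle, fixed to the bench, with the upside-down pneumatic stapler in it (nose 215 mm above the bench; cylinder and handle below the magazine): base 330 x 150 x 18 mm; origin on the bench, 60 mm from the seat towards the tail, axes as the seat's; the base reaches 185 mm from it towards the nose, 145 mm towards the tail.
- catch (a joint): How far the spring catch at the magazine's tail is pressed down, m: 0 = up. The closing rail rides over its bevel from about 11 mm to 2 mm before closed, pressing it down by up to 5 mm; then it snaps up behind the rail (the click, when the push drops by some newtons), and up it holds the rail.
- egg: A turned wooden egg standing on its stub, 53 mm wide, 75 mm high; origin under it. Bystander.
- gouge: A turning gouge with wooden handle, about 390 mm long, lying; origin under its middle. Bystander.
- carton: An open cardboard box, 100 x 130 x 60 mm; origin under it. Bystander.
- wax_tin: A round tin, 76 mm wide, 45 mm high; origin under it. Bystander.
- mallet: A carver's round mallet lying, 230 mm long; origin beneath the joint of head and handle. Bystander.
- calipers: Steel outside calipers lying flat, 150 mm long; origin beneath the middle. Bystander.
- sand_block: A cork sanding block, 90 x 60 x 30 mm; origin under it. Bystander.
There are look-alikes about, which are no part of the job. What is shaped like the part that bears strip_mid but pink is not meant.

How it is judged (in metres and radians):
On the way, in this order (a step that is already met when the one before it is completed fails the run):
1. the wide strip lies seated in the open magazine, let go, pressed against the nose by the follower (value of joint rail above 0.05 m and contact force between the fingers and strip below 0.2 N and x of strip_mid in the frame of seat between -0.003 and 0.003 m and z of strip_mid in the frame of seat between -0.003 and 0.003 m and y of strip_mid in the frame of seat between -0.003 and 0.003 m), for 0.2 s.
2. the rail is closed over it (value of joint rail below 0.0025 m), for 0.1 s.
At the end, for the whole second after the job is handed in: The wide strip lies legs up in the magazine within 3 mm of its seat in every direction and within 0.08 rad of level and straight, at rest; the rail is less than 2.5 mm from closed with its catch up (pressed down by less than 2.5 mm); nothing is held or touched (value of joint each of rail, catch below 0.0025 m and linear speed of strip below 0.01 m/s and x of strip_mid in the frame of seat between -0.003 and 0.003 m and z of strip_mid in the frame of seat between -0.003 and 0.003 m and y of strip_mid in the frame of seat between -0.003 and 0.003 m and angle between strip_mid's own z axis and vertical below 0.08 rad and angle between the x axis of strip_mid and the x axis of seat, either way round below 0.08 rad).
It fails at once if the gun is shoved more than 10 mm along its pads (about 30 N): the rail was forced or yanked (value of joint gun above 0.01 m or value of joint gun below -0.01 m).
It fails at once if the strip is jammed against the gun with more than 40 N in all (contact force between strip and cradle above 40 N).
It fails at once if the narrow strip or another thing on the bench is moved by more than 15 mm (distance of any of narrow_strip_mid, egg, gouge, carton, wax_tin, mallet, calipers, sand_block from where it was at the start of the episode above 0.015 m).
It also fails if it takes over 54 s, if anything falls off the work surface, if the arm or the gripper's body presses on something with over 40 N, if the wrist force passes 120 N, or if a joint passes its speed limit or range.

## Working session

There is one attempt and no reset: what is moved stays moved. The work goes in short steps, Python scripts to look and compute and a tool call to move; the robot and the scene stay as the last step left them, time stands still between calls to the robot, and variables do not carry over. Pictures are saved under pics/ and viewed, about 8 in all and at most 12, crops included, and the job is handed in when it is done.

Besides the shell and the picture viewer there is one more tool, called after "Emit:" as name(argument=value, ...), one argument or row to a line, values as JSON. play_rows: Moves the arm, as the interface text tells. Its arguments: {"type":"object","properties":{"targets":{"type":"array","items":{"type":"array","items":{"type":"number"}}}},"required":["targets"]}

```bash
mkdir -p pics
python3 - <<'E'
from rig import bot
import cv2,numpy as np
for n in("scene","top"):
    im=bot.capture(n); cv2.imwrite(f"pics/{n}0.png",im)
    c=bot.get_calibration(n); print(n,c)
s=bot.read_state(); print(s)
E
```

```text
scene {'fx': 421.480211886494, 'fy': 421.480211886494, 'cx': 257.2589043790346, 'cy': 187.3152828170706, 'R': array([[-1.14330507e-02,  9.99934640e-01, -1.92410371e-05],
       [ 6.64014709e-01,  7.57782298e-03, -7.47681110e-01],
       [-7.47632096e-01, -8.56105239e-03, -6.64057947e-01]]), 't': array([-0.0821912 , -0.24372837,  1.64168809])}
top {'fx': 427.5777061567683, 'fy': 427.5777061567683, 'cx': 247.41730338757236, 'cy': 189.78770552403952, 'R': array([[-0.00961097, -0.99980903, -0.01701542],
       [-0.99542146,  0.01118432, -0.0949264 ],
       [ 0.09509858,  0.01602518, -0.99533886]]), 't': array([0.09274949, 0.60173911, 1.33623311])}
{'time_s': 0.1, 'joint_positions': array([-7.34260712e+01,  3.02719773e+01,  8.21508289e+01,  1.35208614e-03,
        6.76886994e+01, -1.02254952e+01]), 'qvel': array([ 0.10077841, -0.10788448, -0.16759216,  0.14753678, -0.14168281,
       -0.01757674]), 'tau': array([ 7.44534773e-04, -4.40985417e+01, -1.77151787e+01,  6.36639493e-02,
        5.33775869e-02, -4.02569754e-05]), 'position': array([ 0.28164864, -0.55719158,  0.22167741]), 'tcp_rot': array([[ 8.92594498e-01,  4.50860041e-01, -5.34215477e-04],
       [ 4.50860208e-01, -8.92592611e-01,  1.87150763e-03],
       [ 3.66951218e-04, -1.91135391e-03, -9.99998106e-01]]), 'force': array([-0.62257242, -0.62322887, -0.54205908]), 'moment': array([ 0.02996018, -0.00597171, -0.03840341]), 'opening': 0.9965360810771906}
```

View pics/scene0.png

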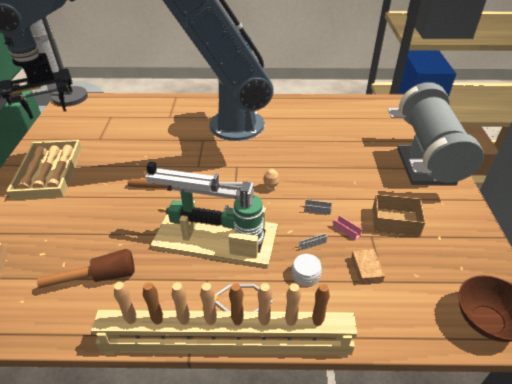

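View pics/top0.png

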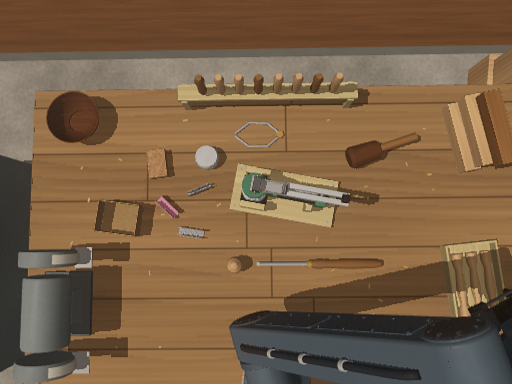

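Candidates: grey strip, scene (318,207) / top (192,232), looks wide. Grey strip, scene (313,242) / top (201,188), looks narrow. Pink look-alike, scene (346,228) / top (168,206), not meant. The gun's nose is at top (250,185) and its black pull block at top (346,198). I'll take a close crop.

Run:
```python
import cv2,numpy as np
s=cv2.imread("pics/scene0.png");t=cv2.imread("pics/top0.png")
r=lambda im,x,y,w,h,W,H:cv2.resize(im[y:y+h,x:x+w],(W,H),interpolation=cv2.INTER_CUBIC)
a=r(t,150,170,66,75,264,300); b=r(t,226,155,134,75,536,300)
c=r(s,290,190,66,75,264,300); d=r(s,140,155,134,75*1,536,300)
cv2.imwrite("pics/crop1.png",np.vstack([np.hstack([a,b]),np.hstack([c,d])]))
```

```text
(no output)
```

View pics/crop1.png

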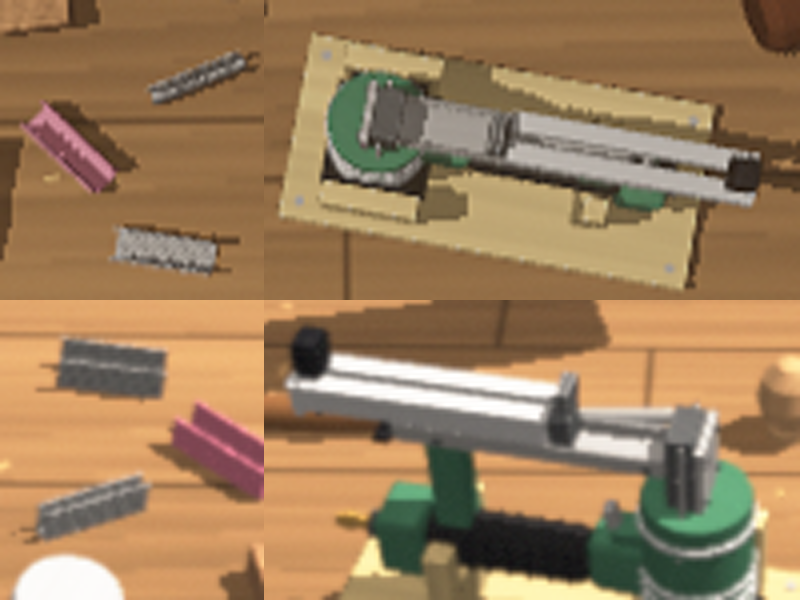

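```bash
cat > h.py <<'E'
from rig import bot
import numpy as np, cv2
def ray(c,u,v,z):
    d=c["R"].T@np.array([(u-c["cx"])/c["fx"],(v-c["cy"])/c["fy"],1]); o=-c["R"].T@c["t"]
    return o+d*(z-o[2])/d[2]
def proj(c,X):
    p=c["R"]@np.array(X)+c["t"]; return np.array([c["fx"]*p[0]/p[2]+c["cx"],c["fy"]*p[1]/p[2]+c["cy"]])
E
python3 - <<'E'
from h import *
c=bot.get_calibration("top"); np.set_printoptions(precision=4,suppress=True)
for n,u,v,z in [("strip",191.3,232.5,.02),("narrow",201,188.5,.02),("pink",167.5,206.5,.02),("nose",250+ (395-365)/4,184.25,.215),("noseleft",226+(365-264)/4,155+28,.215),("dark end",226+(423-264)/4,155+31,.215),("foll",226+(495-264)/4,155+33,.235),("railfront",226+(515-264)/4,155+34,.218),("block",345.75,198,.247),
 ("sL",150+115/4,170+60.5,.02),("sR",150+217/4,170+255/4,.02),("egg",234,265,.03)]:
    print(n,ray(c,u,v,z))
w=bot.get_calibration("wrist"); s=bot.read_state()
print(-w["R"].T@w["t"],s["position"],w["R"]@s["tcp_rot"],w["fx"])
E
```

```text
strip [0.4686 0.2671 0.02  ]
narrow [0.6094 0.2362 0.02  ]
pink [0.5525 0.344  0.02  ]
nose [0.6    0.0555 0.215 ]
noseleft [0.6037 0.0727 0.215 ]
dark end [0.5949 0.0328 0.215 ]
foll [ 0.5868 -0.0153  0.235 ]
railfront [ 0.5856 -0.0301  0.218 ]
block [ 0.5569 -0.1791  0.247 ]
sL [0.4753 0.3073 0.02  ]
sR [0.4642 0.2257 0.02  ]
egg [0.3657 0.1309 0.03  ]
[ 0.3533 -0.522   0.3845] [ 0.2816 -0.5572  0.2217] [[ 0.0009  1.      0.0012]
 [-0.9574  0.0012 -0.2889]
 [-0.2889 -0.0009  0.9574]] 290.78543458058266
```

Emit:
play_rows(
  targets=[
    [0, 0.0244, 0.0414, 0.015, 0, 0, 0.077],
    [0, 0.0244, 0.0414, 0.015, 0, 0, 0.077],
    [0, 0.0244, 0.0414, 0.015, 0, 0, 0.077],
    [0, 0.0244, 0.0414, 0.015, 0, 0, 0.077],
    [0, 0.0244, 0.0414, 0.015, 0, 0, 0.077],
    [0, 0.0244, 0.0414, 0.015, 0, 0, 0.077],
    [0, 0.0244, 0.0414, 0.015, 0, 0, 0.077],
    [0, 0.0244, 0.0414, 0.015, 0, 0, 0.077],
    [0, 0.0244, 0.0414, 0.015, 0, 0, 0.077],
    [0, 0.0244, 0.0414, 0.015, 0, 0, 0.077],
    [0, 0.0244, 0.0414, 0.015, 0, 0, 0.077],
    [0, 0.0244, 0.0414, 0.015, 0, 0, 0.077],
  ],
)

```text
time_s: 1.6
position: [0.575, -0.0595, 0.4026]
tcp_rot: [[0.175, 0.984, -0.001], [0.984, -0.175, 0.0], [-0.0, -0.001, -1.0]]
force: [-0.4, 0.4, -0.5]
opening: 1.002
```

Emit:
play_rows(
  targets=[
    [0, 0, 0, 0, 0, 0, 0],
    [0, 0, 0, 0, 0, 0, 0],
    [0, 0, 0, 0, 0, 0, 0],
  ],
)

```text
time_s: 1.98
position: [0.5738, -0.0621, 0.4018]
tcp_rot: [[0.18, 0.984, -0.002], [0.984, -0.18, 0.0], [-0.0, -0.002, -1.0]]
force: [-0.7, 0.6, -0.2]
opening: 1.001
```

Run:
```python
from h import *
import pickle
s=bot.read_state(); c=bot.get_calibration("wrist"); im=bot.capture("wrist"); cv2.imwrite("pics/w1.png",im)
pickle.dump(c,open("w1.pkl","wb")); print(s["position"],s["tcp_rot"],s["joint_positions"],s["force"])
cv2.imwrite("pics/w1b.png",cv2.resize(im,(800,600),interpolation=cv2.INTER_CUBIC))
```

```text
[ 0.57381015 -0.06205681  0.40176462] [[ 1.79929345e-01  9.83677798e-01 -1.84954428e-03]
 [ 9.83679512e-01 -1.79929444e-01  1.14001176e-04]
 [-2.20647048e-04 -1.83987097e-03 -9.99998283e-01]] [-1.72472358e+01  1.77483652e+01  7.41462552e+01 -2.51941843e-02
  8.82085225e+01 -6.88076921e+00] [-0.71662848  0.63595378 -0.21571838]
```

View pics/w1b.png

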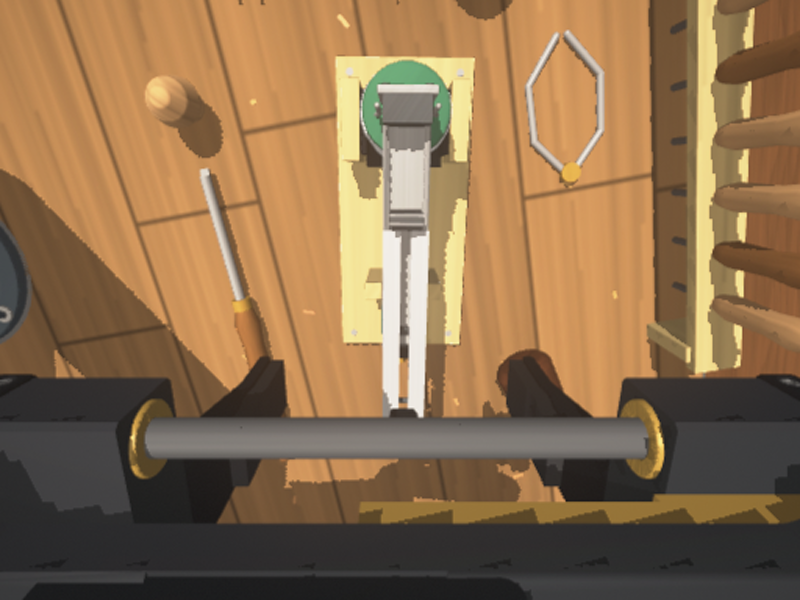

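The view shows the gun almost vertical: nose plate (408,90), thumb piece (405,215), rail front (405,232), black block (404,412). I'll enlarge it to measure.

Run:
```python
from h import *
im=cv2.imread("pics/w1.png")
a=cv2.resize(im[45:165,225:295],None,fx=5,fy=5,interpolation=cv2.INTER_CUBIC)
b=cv2.resize(im[150:270,225:295],None,fx=5,fy=5,interpolation=cv2.INTER_CUBIC)
cv2.imwrite("pics/w1c.png",np.hstack([a,b]))
```

```text
(no output)
```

View pics/w1c.png

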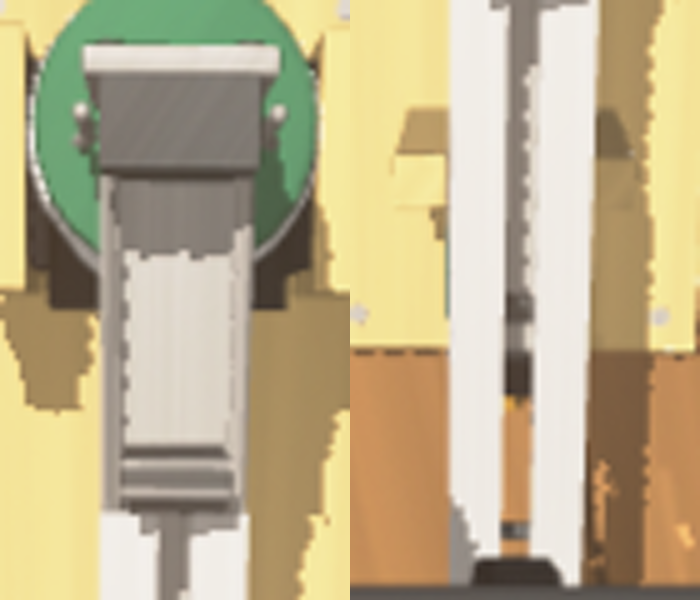

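Run:
```python
from h import *
import pickle
np.set_printoptions(precision=4,suppress=True)
c=pickle.load(open("w1.pkl","rb")); print("cam",-c["R"].T@c["t"])
P=lambda u,v,z,o=(225,45):ray(c,o[0]+u/5-.4,o[1]+v/5-.4,z)
f=P(181.5,45,.215);b=P(181.5,72,.215);i=P(180,162,.215)
r=P(174.5,513,.218); k=P(165.5,559,.247,(225,150)); 
for n,p in zip("front plateback inner rail block".split(),[f,b,i,r,k]): print(n,p)
print("dist",np.linalg.norm((f-i)[:2]),np.linalg.norm((r-i)[:2]),np.linalg.norm((k-r)[:2]))
for z in(.2195,.2355): print("thumb lines",z,[np.linalg.norm((P(178,v,z)-i)[:2]) for v in(447,460,485,500)])
for a,b2 in((f,r),(i,r),(i,k),(f,k)):
    d=b2-a; print("yaw",np.degrees(np.arctan2(-d[1],-d[0])))
```

```text
cam [0.5891 0.0157 0.5646]
front [0.6068 0.0718 0.215 ]
plateback [0.6058 0.0665 0.215 ]
inner [0.6023 0.0484 0.215 ]
rail [ 0.5877 -0.0277  0.218 ]
block [ 0.5616 -0.1602  0.247 ]
dist 0.02377269623257283 0.07751557132788393 0.13504261463842349
thumb lines 0.2195 [np.float64(0.062069227174293314), np.float64(0.0650431894548595), np.float64(0.07080488964501129), np.float64(0.0742890552772772)]
thumb lines 0.2355 [np.float64(0.060796225816456974), np.float64(0.06363212540372709), np.float64(0.0691263836663799), np.float64(0.07244884470291191)]
yaw 79.13833837353732
yaw 79.08696907658071
yaw 78.9586242709814
yaw 78.9935506785092
```

Emit:
play_rows(
  targets=[
    [0, -0.0105, 0.0329, 0, 0, 0, 0.005],
    [0, -0.0105, 0.0329, 0, 0, 0, 0.005],
    [0, -0.0105, 0.0329, 0, 0, 0, 0.005],
    [0, -0.0105, 0.0329, -0.01, 0, 0, 0.005],
    [0, -0.0105, 0.0329, -0.02, 0, 0, 0.005],
    [0, -0.0105, 0.0329, -0.03, 0, 0, 0.005],
    [0, -0.0105, 0.0329, -0.03, 0, 0, 0.005],
    [0, -0.0105, 0.0329, -0.03, 0, 0, 0.005],
    [0, -0.0105, 0.0329, -0.03, 0, 0, 0.005],
    [0, -0.0105, 0.0329, 0, 0, 0, 0.002],
    [0, 0, 0, 0, 0, 0, 0],
    [0, 0, 0, 0, 0, 0, 0],
  ],
)

```text
time_s: 3.52
position: [0.4701, 0.267, 0.2527]
tcp_rot: [[0.132, 0.991, 0.0], [0.991, -0.132, -0.001], [-0.0, 0.001, -1.0]]
force: [-0.1, 0.3, 0.1]
opening: 1.006
```

Run:
```python
from h import *
import pickle
s=bot.read_state(); c=bot.get_calibration("wrist"); im=bot.capture("wrist"); cv2.imwrite("pics/w2.png",im)
pickle.dump(c,open("w2.pkl","wb")); print(s["position"],s["tcp_rot"],s["joint_positions"],s["force"])
p=proj(c,[.4686,.2671,.02]).astype(int); print(p); o=p-[70,52]; print("o",o)
cv2.imwrite("pics/w2b.png",cv2.resize(im[o[1]:o[1]+104,o[0]:o[0]+140],None,fx=5,fy=5,interpolation=cv2.INTER_CUBIC))
```

```text
[0.47014445 0.26698971 0.25268845] [[ 1.32474283e-01  9.91186317e-01  4.99566281e-04]
 [ 9.91186330e-01 -1.32474011e-01 -5.42928373e-04]
 [-4.71963626e-04  5.67087315e-04 -9.99999728e-01]] [ 1.77666868e+01  2.16424842e+01  9.21817276e+01 -4.19366965e-02
  6.61580282e+01  2.53962206e+01] [-0.1113385   0.31503678  0.12715634]
[251 169]
o [181 117]
```

View pics/w2b.png

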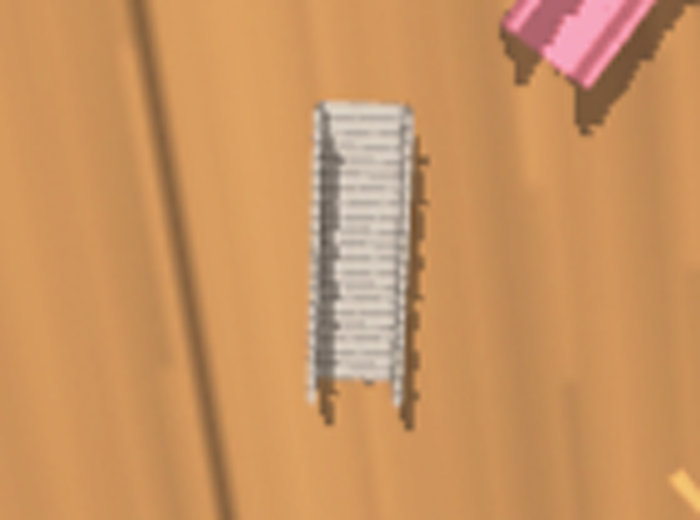

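Wide U with its legs up and ribbed crown. Leg tops run (321,104)→(312,402) and (409,104)→(397,402).

Run:
```python
from h import *
import pickle
np.set_printoptions(precision=4,suppress=True)
c=pickle.load(open("w2.pkl","rb"))
P=lambda u,v,z:ray(c,181+u/5-.4,117+v/5-.4,z)
q=[P(*p,.028) for p in((319,104),(411,104),(309,402),(401,402))]
for x in q: print(x)
n=(q[0]+q[1])/2;t=(q[2]+q[3])/2
print("mid",(n+t)/2,"len",np.linalg.norm(n-t),"wid",np.linalg.norm(q[0]-q[1]),np.linalg.norm(q[2]-q[3]),"yaw",np.degrees(np.arctan2(*(n-t)[1::-1])))
```

```text
[0.465 0.312 0.028]
[0.4889 0.3088 0.028 ]
[0.4508 0.2315 0.028 ]
[0.4761 0.2282 0.028 ]
mid [0.4702 0.2701 0.028 ] len 0.08166683417268872 wid 0.0241234318873683 0.02561183005429232 yaw 80.49741223075277
```

Emit:
play_rows(
  targets=[
    [0, 0, 0.003, -0.04, 0, 0, -0.033],
    [0, 0, 0, -0.045, 0, 0, 0],
    [0, 0, 0, -0.045, 0, 0, 0],
    [0, 0, 0, -0.045, 0, 0, 0],
    [0, 0, 0, -0.04, 0, 0, 0],
    [0, 0, 0, -0.015, 0, 0, 0],
    [0, 0, 0, -0.006, 0, 0, 0],
    [0, 0, 0, 0, 0, 0, 0],
  ],
)

```text
time_s: 4.58
position: [0.4706, 0.271, 0.0174]
tcp_rot: [[0.165, 0.986, 0.002], [0.986, -0.165, 0.001], [0.001, 0.002, -1.0]]
force: [-0.1, -0.1, 0.4]
opening: 1.001
```

Emit:
play_rows(
  targets=[
    [1, 0, 0, 0, 0, 0, 0],
    [1, 0, 0, 0, 0, 0, 0],
    [1, 0, 0, 0, 0, 0, 0],
    [1, 0, 0, 0, 0, 0, 0],
    [1, 0, 0, 0, 0, 0, 0],
    [1, 0, 0, 0, 0, 0, 0],
    [1, 0, 0, 0, 0, 0, 0],
    [1, 0, 0, 0, 0, 0, 0],
  ],
)

```text
time_s: 5.58
position: [0.4696, 0.271, 0.0165]
tcp_rot: [[0.164, 0.986, -0.0], [0.986, -0.164, -0.0], [-0.0, -0.0, -1.0]]
force: [0.5, 0.1, -0.6]
opening: 0.293
```

Emit:
play_rows(
  targets=[
    [1, 0, 0, 0.02, 0, 0, 0],
    [1, 0, 0, 0.05, 0, 0, 0],
    [1, 0, 0, 0.06, 0, 0, 0],
    [1, 0, 0, 0.06, 0, 0, 0],
    [1, 0, 0, 0.06, 0, 0, 0],
    [1, 0, 0, 0.06, 0, 0, 0],
    [1, 0, 0, 0, 0, 0, 0],
  ],
)

```text
time_s: 6.45
position: [0.4723, 0.272, 0.332]
tcp_rot: [[0.164, 0.986, 0.012], [0.986, -0.164, 0.004], [0.006, 0.011, -1.0]]
force: [-0.2, -0.4, -1.3]
opening: 0.292
```

Emit:
play_rows(
  targets=[
    [1, 0.0163, -0.0291, 0, 0, 0, -0.0034],
    [1, 0.0163, -0.0291, 0, 0, 0, -0.0034],
    [1, 0.0163, -0.0291, 0, 0, 0, -0.0034],
    [1, 0.0163, -0.0291, 0, 0, 0, -0.0034],
    [1, 0.0163, -0.0291, 0, 0, 0, -0.0034],
    [1, 0.0163, -0.0291, 0, 0, 0, -0.0034],
    [1, 0.0163, -0.0291, 0, 0, 0, -0.0034],
    [1, 0.0163, -0.0291, 0, 0, 0, -0.0034],
    [1, 0, 0, -0.03, 0, 0, 0],
    [1, 0, 0, 0, 0, 0, 0],
    [1, 0, 0, 0, 0, 0, 0],
  ],
)

```text
time_s: 7.82
position: [0.5996, 0.0385, 0.296]
tcp_rot: [[0.191, 0.982, -0.002], [0.982, -0.191, 0.0], [-0.0, -0.002, -1.0]]
force: [0.1, 0.3, -1.5]
opening: 0.294
```

Run:
```python
from h import *
import pickle
s=bot.read_state(); c=bot.get_calibration("wrist"); im=bot.capture("wrist"); cv2.imwrite("pics/w3.png",im)
pickle.dump(c,open("w3.pkl","wb")); print(s["position"],s["tcp_rot"],s["force"])
cv2.imwrite("pics/w3b.png",cv2.resize(im[60:270,160:350],None,fx=2.85,fy=2.85,interpolation=cv2.INTER_CUBIC))
```

```text
[0.59958369 0.03853418 0.29595779] [[ 1.90621848e-01  9.81662023e-01 -1.72710418e-03]
 [ 9.81663542e-01 -1.90621608e-01  3.03812412e-04]
 [-3.09822692e-05 -1.75334849e-03 -9.99998462e-01]] [ 0.09652432  0.34844636 -1.48870028]
```

View pics/w3b.png

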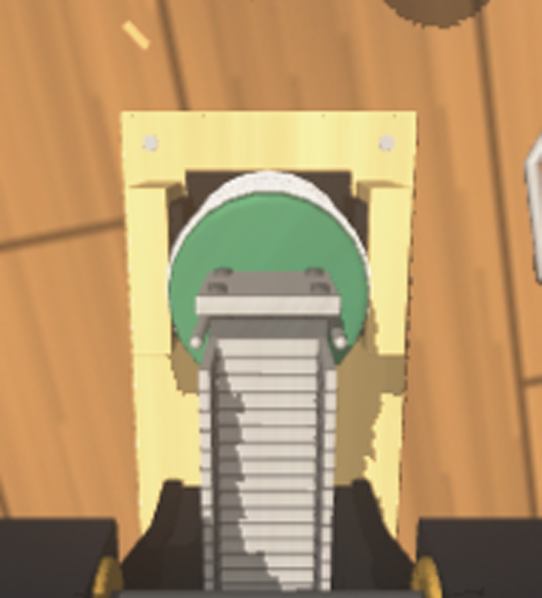

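Strip held straight. Its head's leg tops are at (200..336, ~348), and the nose plate is at (197..340, 297..315).

Run:
```python
from h import *
import pickle
np.set_printoptions(precision=4,suppress=True)
c=pickle.load(open("w3.pkl","rb")); d=np.array([-.1908,-.9816]); l=np.array([.9816,-.1908])
P=lambda u,v,z:ray(c,160+u/2.85-.33,60+v/2.85-.33,z)[:2]
tcp=np.array([.5996,.0385])
for n,a,b,v,z in(("plate front top",197,340,297,.215),("plate back top",197,340,315,.215),("strip head crown top",217,322,338,.2815),("legtop lo",203,335,560,.3075),("legtop head",200,337,365,.3075)):
    A=P(a,v,z);B=P(b,v,z);m=(A+B)/2
    print(n,m,"w",np.linalg.norm(A-B),"rel tcp along,lat",(m-tcp)@d,(m-tcp)@l)
```

```text
plate front top [0.6072 0.0727] w 0.042483350191994076 rel tcp along,lat -0.035037194422516627 0.0009147170729487945
plate back top [0.6062 0.0674] w 0.042753240893042714 rel tcp along,lat -0.02960276489355397 0.0009232225070813729
strip head crown top [0.608  0.0756] w 0.02301637871891789 rel tcp along,lat -0.0380158633656915 0.0011840690498043432
legtop lo [0.6003 0.0362] w 0.026809722919671295 rel tcp along,lat 0.002137240833810094 0.0011487723924972126
legtop head [0.608  0.0764] w 0.02587592066182635 rel tcp along,lat -0.03883435493472594 0.0009828303402643214
```

Emit:
play_rows(
  targets=[
    [1, 0, 0, -0.02, 0, 0, 0],
    [1, 0, 0, -0.02, 0, 0, 0],
    [1, 0, 0, -0.015, 0, 0, 0],
    [1, 0, 0, -0.003, 0, 0, 0],
    [1, 0, 0, 0, 0, 0, 0],
  ],
)

```text
time_s: 8.5
position: [0.6004, 0.0383, 0.239]
tcp_rot: [[0.191, 0.982, 0.001], [0.982, -0.191, -0.0], [0.0, 0.001, -1.0]]
force: [-0.3, -0.3, -0.8]
opening: 0.296
```

Emit:
play_rows(
  targets=[
    [1, -0.001, -0.0049, 0, 0, 0, 0],
    [1, -0.001, -0.0049, 0, 0, 0, 0],
    [1, -0.001, -0.0049, 0, 0, 0, 0],
    [1, -0.001, -0.0049, 0, 0, 0, 0],
    [1, 0, 0, 0, 0, 0, 0],
  ],
)

```text
time_s: 9.12
position: [0.5961, 0.018, 0.2387]
tcp_rot: [[0.192, 0.981, 0.0], [0.981, -0.192, -0.0], [-0.0, 0.0, -1.0]]
force: [-0.5, -0.1, -1.2]
opening: 0.298
```

Emit:
play_rows(
  targets=[
    [1, -0.001, -0.0039, 0, 0, 0, 0],
    [1, -0.0005, -0.003, 0, 0, 0, 0],
    [1, -0.0005, -0.002, 0, 0, 0, 0],
    [1, 0, 0, 0, 0, 0, 0],
  ],
)

```text
time_s: 9.62
position: [0.5943, 0.0098, 0.2386]
tcp_rot: [[0.191, 0.982, 0.001], [0.982, -0.191, 0.0], [0.001, 0.001, -1.0]]
force: [2.1, 3.0, 0.2]
opening: 0.298
```

Emit:
play_rows(
  targets=[
    [1, -0.0005, -0.0025, 0, 0, 0, 0],
    [1, -0.0003, -0.0018, 0, 0, 0, 0],
    [1, 0, 0, 0, 0, 0, 0],
    [1, 0, 0, 0, 0, 0, 0],
  ],
)

```text
time_s: 10.12
position: [0.5934, 0.0054, 0.2386]
tcp_rot: [[0.191, 0.982, 0.0], [0.982, -0.191, 0.0], [0.0, 0.0, -1.0]]
force: [3.3, 3.7, -0.2]
opening: 0.294
```

Run:
```python
from h import *
import pickle
s=bot.read_state(); c=bot.get_calibration("wrist"); im=bot.capture("wrist"); t=bot.capture("scene")
pickle.dump(c,open("w4.pkl","wb")); print(s["position"],s["force"])
a=cv2.resize(im[110:230,200:320],(400,400),interpolation=cv2.INTER_CUBIC)
b=cv2.resize(t[145:245,140:240+40][:, :100+0+40],(560,400),interpolation=cv2.INTER_CUBIC)[:, :400*1]
b=cv2.resize(t[150:230,190:270],(400,400),interpolation=cv2.INTER_CUBIC)
cv2.imwrite("pics/w4.png",np.hstack([a,b]))
```

```text
[0.59341718 0.00539012 0.23861581] [ 3.27124521  3.70782579 -0.23024244]
```

View pics/w4.png

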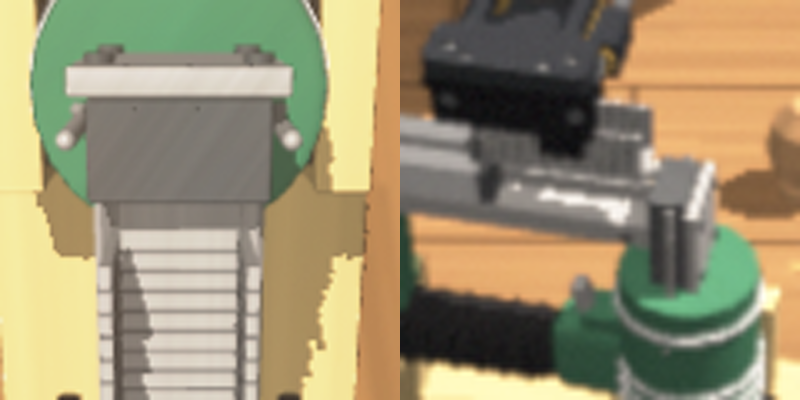

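Run:
```python
from h import *
import pickle
np.set_printoptions(precision=4,suppress=True)
c=pickle.load(open("w4.pkl","rb")); d=np.array([-.1908,-.9816]); l=np.array([.9816,-.1908])
P=lambda u,v,z:ray(c,200+u/3.333-.35,110+v/3.333-.35,z)[:2]
tcp=np.array([.5934,.0054])
for n,a,b,v,z in(("plate front",67,293,66,.215),("nose inner",88,270,201,.215),("nose/plate",86,272,97,.215),("crown head",118,245,229,.224),("legs",97,262,290,.250),("chan",95,265,205,.197)):
    A=P(a,v,z);B=P(b,v,z);m=(A+B)/2
    print(n,m,"w",np.linalg.norm(A-B),"along,lat",(m-tcp)@d,(m-tcp)@l)
```

```text
plate front [0.6071 0.0712] w 0.042449113131775164 along,lat -0.0671694143184131 0.0008720597365122663
nose inner [0.602  0.0459] w 0.03557628760543007 along,lat -0.0414077203026275 0.0007006471900347507
nose/plate [0.6058 0.0656] w 0.03525267924107938 along,lat -0.06143355226071302 0.0006882878976674293
crown head [0.6018 0.0424] w 0.02382810802645144 along,lat -0.03789339199248242 0.0011761271550090738
legs [0.6006 0.0384] w 0.02692180441608702 along,lat -0.03374265481647475 0.0008015285704387669
chan [0.6013 0.0414] w 0.03648232493176891 along,lat -0.036890417481810746 0.0009107660975353027
```

Emit:
play_rows(
  targets=[
    [1, 0, 0, -0.005, 0, 0, 0],
    [1, 0, 0, -0.005, 0, 0, 0],
    [1, 0, 0, -0.004, 0, 0, 0],
    [1, 0, 0, 0, 0, 0, 0],
  ],
)

```text
time_s: 10.72
position: [0.5927, 0.0055, 0.2238]
tcp_rot: [[0.191, 0.982, -0.002], [0.982, -0.191, 0.0], [0.0, -0.002, -1.0]]
force: [1.5, 3.1, -1.0]
opening: 0.292
```

Emit:
play_rows(
  targets=[
    [1, 0, 0, -0.004, 0, 0, 0],
    [1, 0, 0, -0.004, 0, 0, 0],
    [1, 0, 0, -0.004, 0, 0, 0],
    [1, 0, 0, 0, 0, 0, 0],
  ],
)

```text
time_s: 11.22
position: [0.5931, 0.0054, 0.212]
tcp_rot: [[0.191, 0.982, -0.001], [0.982, -0.191, 0.0], [0.0, -0.001, -1.0]]
force: [2.7, 3.3, -1.1]
opening: 0.294
```

Emit:
play_rows(
  targets=[
    [1, 0, 0, -0.004, 0, 0, 0],
    [1, 0, 0, -0.003, 0, 0, 0],
    [1, 0, 0, 0, 0, 0, 0],
  ],
)

```text
time_s: 11.6
position: [0.5931, 0.0055, 0.2051]
tcp_rot: [[0.191, 0.982, -0.001], [0.982, -0.191, 0.0], [0.0, -0.001, -1.0]]
force: [0.4, 3.4, -1.3]
opening: 0.293
```

Emit:
play_rows(
  targets=[
    [1, 0, 0, -0.002, 0, 0, 0],
    [1, 0, 0, -0.001, 0, 0, 0],
    [1, 0, 0, 0, 0, 0, 0],
  ],
)

```text
time_s: 11.98
position: [0.5932, 0.0054, 0.2025]
tcp_rot: [[0.191, 0.982, -0.0], [0.982, -0.191, 0.0], [0.0, -0.0, -1.0]]
force: [0.9, 3.1, 0.6]
opening: 0.299
```

Emit:
play_rows(
  targets=[
    [0.55, 0, 0, 0, 0, 0, 0],
    [0.55, 0, 0, 0, 0, 0, 0],
    [0.55, 0, 0, 0, 0, 0, 0],
    [0.55, 0, 0, 0, 0, 0, 0],
    [0.55, 0, 0, 0.02, 0, 0, 0],
    [0.55, 0, 0, 0.04, 0, 0, 0],
    [0.55, 0, 0, 0.05, 0, 0, 0],
    [0.55, 0, 0, 0.05, 0, 0, 0],
    [0.55, 0, 0, 0, 0, 0, 0],
    [0.55, 0, 0, 0, 0, 0, 0],
  ],
)

```text
time_s: 13.22
position: [0.5926, 0.0054, 0.3619]
tcp_rot: [[0.191, 0.982, -0.001], [0.982, -0.191, 0.0], [-0.0, -0.001, -1.0]]
force: [0.3, -0.6, -0.4]
opening: 0.45
```

Run:
```python
from h import *
import pickle
s=bot.read_state(); c=bot.get_calibration("wrist"); im=bot.capture("wrist")
pickle.dump(c,open("w5.pkl","wb")); print(s["position"],s["force"],s["opening"])
cv2.imwrite("pics/w5.png",cv2.resize(im[60:210,190:340],None,fx=4,fy=4,interpolation=cv2.INTER_CUBIC))
```

```text
[0.59258953 0.00541365 0.36188664] [ 0.32439237 -0.57947794 -0.4457004 ] 0.4501663333457022
```

View pics/w5.png

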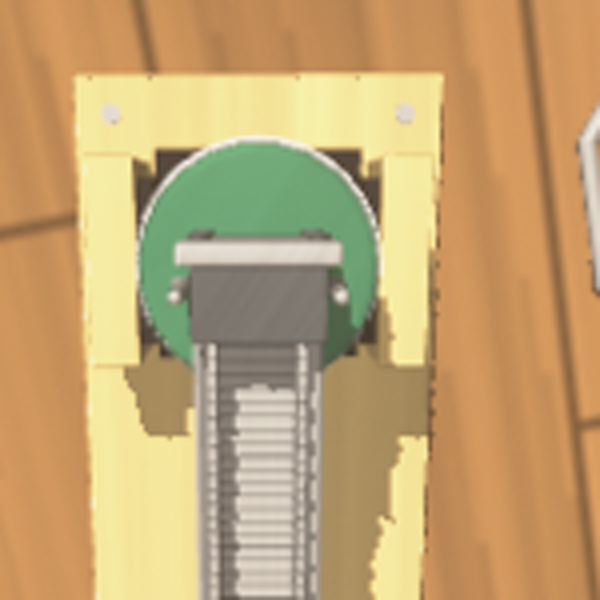

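Emit:
play_rows(
  targets=[
    [1, -0.0056, -0.03, 0, 0, 0, 0],
    [1, -0.0056, -0.03, 0, 0, 0, 0],
    [1, -0.0056, -0.03, 0, 0, 0, 0],
    [1, -0.0056, -0.03, 0, 0, 0, 0],
    [1, -0.0056, -0.03, 0, 0, 0, 0],
    [1, -0.0056, -0.03, 0, 0, 0, 0],
    [1, -0.0056, -0.03, 0, 0, 0, 0],
    [1, -0.0056, -0.03, 0, 0, 0, 0],
    [1, 0, 0, 0, 0, 0, 0],
    [1, 0, 0, 0, 0, 0, 0],
  ],
)

```text
time_s: 14.52
position: [0.548, -0.2337, 0.3611]
tcp_rot: [[0.191, 0.982, -0.002], [0.982, -0.191, 0.002], [0.002, -0.003, -1.0]]
force: [-0.5, 0.5, -0.4]
opening: 0.003
```

Run:
```python
from h import *
import pickle
s=bot.read_state(); c=bot.get_calibration("wrist"); im=bot.capture("wrist")
pickle.dump(c,open("w6.pkl","wb")); print(s["position"],s["force"],s["opening"])
cv2.imwrite("pics/w6.png",cv2.resize(im[0:240,200:310],(275,600),interpolation=cv2.INTER_CUBIC))
```

```text
[ 0.54798175 -0.23374174  0.36107295] [-0.4872524   0.52310516 -0.36410912] 0.0028686060343149555
```

View pics/w6.png

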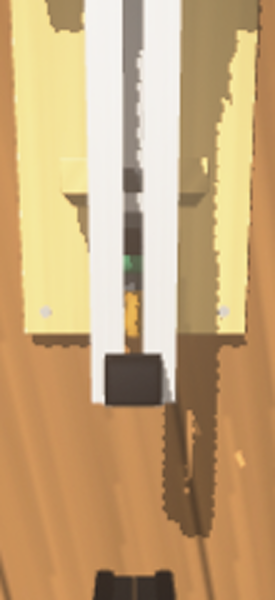

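Run:
```python
from h import *
import pickle
c=pickle.load(open("w6.pkl","rb")); d=np.array([-.1908,-.9816]); l=np.array([.9816,-.1908]);S=np.array([.5945,.0068])
P=lambda u,v,z:ray(c,200+u/2.5-.3,v/2.5-.3,z)[:2]-S
for u,v,z in((133,353,.247),(133,380,.247),(133,404,.247),(133,404,.218)): p=P(u,v,z);print(u,v,z,p@d,p@l)
t=np.array([.548,-.2337])-S;print(t@d,t@l)
```

```text
133 353 0.247 0.19395400893867115 7.96993780476001e-05
133 380 0.247 0.20408370120844554 8.084345407186862e-05
133 404 0.247 0.2132697401296011 8.188095122456162e-05
133 404 0.218 0.21820612092190234 -6.619261662433267e-05
0.244947 0.00024300000000001
```

Emit:
play_rows(
  targets=[
    [1, 0, 0, -0.03, 0, 0, 0],
    [1, 0, 0, -0.03, 0, 0, 0],
    [1, 0, 0, -0.03, 0, 0, 0],
    [1, 0, 0, -0.03, 0, 0, 0],
    [1, 0, 0, -0.015, 0, 0, 0],
    [1, 0, 0, 0, 0, 0, 0],
  ],
)

```text
time_s: 15.32
position: [0.5482, -0.2336, 0.2267]
tcp_rot: [[0.19, 0.982, -0.002], [0.982, -0.19, 0.001], [0.001, -0.002, -1.0]]
force: [0.8, -0.2, 0.9]
opening: 0.01
```

Emit:
play_rows(
  targets=[
    [1, 0.001, 0.0049, 0, 0, 0, 0],
    [1, 0.001, 0.0049, 0, 0, 0, 0],
    [1, 0.001, 0.0049, 0, 0, 0, 0],
    [1, 0.001, 0.0049, 0, 0, 0, 0],
    [1, 0.001, 0.0049, 0, 0, 0, 0],
    [1, 0.001, 0.0049, 0, 0, 0, 0],
    [1, 0, 0, 0, 0, 0, 0],
  ],
)

```text
time_s: 16.2
position: [0.5543, -0.2064, 0.228]
tcp_rot: [[0.19, 0.982, -0.0], [0.982, -0.19, -0.003], [-0.003, 0.0, -1.0]]
force: [-2.4, -4.9, 1.0]
opening: 0.001
```

Emit:
play_rows(
  targets=[
    [1, 0.001, 0.0049, 0, 0, 0, 0],
    [1, 0.001, 0.0049, 0, 0, 0, 0],
    [1, 0.001, 0.0049, 0, 0, 0, 0],
    [1, 0.001, 0.0049, 0, 0, 0, 0],
    [1, 0, 0, 0, 0, 0, 0],
  ],
)

```text
time_s: 16.82
position: [0.558, -0.1872, 0.228]
tcp_rot: [[0.19, 0.982, -0.001], [0.982, -0.19, -0.004], [-0.004, -0.0, -1.0]]
force: [-2.4, -5.7, 2.5]
opening: 0.003
```

Emit:
play_rows(
  targets=[
    [1, 0.001, 0.0049, 0, 0, 0, 0],
    [1, 0.001, 0.0049, 0, 0, 0, 0],
    [1, 0.001, 0.0049, 0, 0, 0, 0],
    [1, 0.001, 0.0049, 0, 0, 0, 0],
    [1, 0, 0, 0, 0, 0, 0],
  ],
)

```text
time_s: 17.45
position: [0.5617, -0.1681, 0.228]
tcp_rot: [[0.19, 0.982, -0.001], [0.982, -0.19, -0.004], [-0.005, -0.001, -1.0]]
force: [-3.4, -6.2, 2.9]
opening: 0.003
```

Emit:
play_rows(
  targets=[
    [1, 0.001, 0.0049, 0, 0, 0, 0],
    [1, 0.001, 0.0049, 0, 0, 0, 0],
    [1, 0.001, 0.0049, 0, 0, 0, 0],
    [1, 0.001, 0.0049, 0, 0, 0, 0],
    [1, 0, 0, 0, 0, 0, 0],
  ],
)

```text
time_s: 18.08
position: [0.5655, -0.1489, 0.228]
tcp_rot: [[0.19, 0.982, -0.002], [0.982, -0.19, -0.005], [-0.005, -0.001, -1.0]]
force: [-4.3, -7.3, 2.2]
opening: 0.002
```

Emit:
play_rows(
  targets=[
    [1, 0.0005, 0.0025, 0, 0, 0, 0],
    [1, 0.0005, 0.0025, 0, 0, 0, 0],
    [1, 0, 0, 0, 0, 0, 0],
  ],
)

```text
time_s: 18.45
position: [0.5663, -0.1443, 0.228]
tcp_rot: [[0.19, 0.982, -0.002], [0.982, -0.19, -0.006], [-0.006, -0.001, -1.0]]
force: [-3.5, -8.0, 3.0]
opening: 0.007
```

Emit:
play_rows(
  targets=[
    [1, 0.0005, 0.0025, 0, 0, 0, 0],
    [1, 0.0005, 0.0025, 0, 0, 0, 0],
    [1, 0, 0, 0, 0, 0, 0],
  ],
)

```text
time_s: 18.82
position: [0.5673, -0.1394, 0.2281]
tcp_rot: [[0.19, 0.982, -0.002], [0.982, -0.19, -0.006], [-0.006, -0.001, -1.0]]
force: [-3.9, -8.2, 2.9]
opening: 0.006
```

Emit:
play_rows(
  targets=[
    [1, 0.0005, 0.0025, 0, 0, 0, 0],
    [1, 0.0005, 0.0025, 0, 0, 0, 0],
    [1, 0, 0, 0, 0, 0, 0],
  ],
)

```text
time_s: 19.2
position: [0.5681, -0.1354, 0.2281]
tcp_rot: [[0.19, 0.982, -0.003], [0.982, -0.19, -0.008], [-0.008, -0.002, -1.0]]
force: [-5.8, -10.3, 3.1]
opening: 0.002
```

Emit:
play_rows(
  targets=[
    [1, 0.0005, 0.0025, 0, 0, 0, 0],
    [1, 0, 0, 0, 0, 0, 0],
  ],
)

```text
time_s: 19.45
position: [0.5685, -0.1335, 0.2281]
tcp_rot: [[0.19, 0.982, -0.003], [0.982, -0.19, -0.009], [-0.009, -0.002, -1.0]]
force: [-6.3, -11.8, 2.6]
opening: 0.009
```

Emit:
play_rows(
  targets=[
    [1, 0.0004, 0.002, 0, 0, 0, 0],
    [1, 0, 0, 0, 0, 0, 0],
  ],
)

```text
time_s: 19.7
position: [0.5688, -0.1315, 0.2281]
tcp_rot: [[0.19, 0.982, -0.003], [0.982, -0.19, -0.008], [-0.009, -0.002, -1.0]]
force: [-6.3, -10.7, 2.6]
opening: 0.006
```

Emit:
play_rows(
  targets=[
    [1, 0.0004, 0.002, 0, 0, 0, 0],
    [1, 0, 0, 0, 0, 0, 0],
  ],
)

```text
time_s: 19.95
position: [0.5695, -0.1282, 0.2281]
tcp_rot: [[0.191, 0.982, -0.003], [0.982, -0.191, -0.006], [-0.006, -0.002, -1.0]]
force: [-4.7, -9.6, 2.8]
opening: 0.006
```

Emit:
play_rows(
  targets=[
    [1, 0.0004, 0.002, 0, 0, 0, 0],
    [1, 0, 0, 0, 0, 0, 0],
  ],
)

```text
time_s: 20.2
position: [0.5698, -0.1265, 0.2281]
tcp_rot: [[0.19, 0.982, -0.003], [0.982, -0.19, -0.007], [-0.007, -0.002, -1.0]]
force: [-5.5, -10.2, 2.7]
opening: 0.004
```

Emit:
play_rows(
  targets=[
    [1, 0.0003, 0.0015, 0, 0, 0, 0],
    [1, 0, 0, 0, 0, 0, 0],
  ],
)

```text
time_s: 20.45
position: [0.5699, -0.1259, 0.2281]
tcp_rot: [[0.19, 0.982, -0.003], [0.982, -0.19, -0.009], [-0.009, -0.002, -1.0]]
force: [-5.1, -12.0, 3.1]
opening: 0.009
```

Emit:
play_rows(
  targets=[
    [1, 0.0003, 0.0015, 0, 0, 0, 0],
    [1, 0, 0, 0, 0, 0, 0],
  ],
)

```text
time_s: 20.7
position: [0.5701, -0.1252, 0.2281]
tcp_rot: [[0.19, 0.982, -0.004], [0.982, -0.19, -0.01], [-0.011, -0.002, -1.0]]
force: [-7.4, -14.8, 3.3]
opening: 0.005
```

Emit:
play_rows(
  targets=[
    [1, 0.0003, 0.0015, 0, 0, 0, 0],
    [1, 0, 0, 0, 0, 0, 0],
  ],
)

```text
time_s: 20.95
position: [0.5702, -0.1245, 0.2281]
tcp_rot: [[0.19, 0.982, -0.004], [0.982, -0.19, -0.012], [-0.012, -0.002, -1.0]]
force: [-7.2, -16.0, 2.9]
opening: 0.003
```

Emit:
play_rows(
  targets=[
    [1, 0.0002, 0.001, 0, 0, 0, 0],
    [1, 0, 0, 0, 0, 0, 0],
  ],
)

```text
time_s: 21.2
position: [0.5703, -0.1241, 0.2282]
tcp_rot: [[0.19, 0.982, -0.004], [0.982, -0.19, -0.013], [-0.013, -0.002, -1.0]]
force: [-7.0, -17.9, 3.8]
opening: 0.003
```

Emit:
play_rows(
  targets=[
    [1, -0.001, -0.0049, 0, 0, 0, 0],
    [1, -0.001, -0.0049, 0, 0, 0, 0],
    [1, 0, 0, 0, 0, 0, 0],
  ],
)

```text
time_s: 21.58
position: [0.5693, -0.1293, 0.2279]
tcp_rot: [[0.192, 0.981, -0.002], [0.981, -0.192, -0.003], [-0.003, -0.001, -1.0]]
force: [-3.5, -5.6, 3.3]
opening: 0.006
```

Emit:
play_rows(
  targets=[
    [1, -0.002, -0.0098, 0, 0, 0, 0],
    [1, -0.002, -0.0098, 0, 0, 0, 0],
    [1, -0.002, -0.0098, 0.02, 0, 0, 0],
    [1, -0.004, -0.02, 0.05, 0, 0, 0],
    [1, -0.004, -0.02, 0.05, 0, 0, 0],
    [1, 0, 0, 0.02, 0, 0, 0],
    [1, 0, 0, 0, 0, 0, 0],
    [1, 0, 0, 0, 0, 0, 0],
  ],
)

```text
time_s: 22.58
position: [0.5556, -0.1961, 0.366]
tcp_rot: [[0.191, 0.982, -0.002], [0.982, -0.191, 0.002], [0.001, -0.003, -1.0]]
force: [0.8, 0.2, -0.5]
opening: 0.005
```

Run:
```python
from h import *
import pickle
s=bot.read_state(); c=bot.get_calibration("wrist"); im=bot.capture("wrist"); t=bot.capture("scene")
pickle.dump(c,open("w7.pkl","wb")); print(s["position"],s["force"])
a=cv2.resize(im[0:240,200:310],(275,600),interpolation=cv2.INTER_CUBIC)
b=cv2.resize(t[150:250,180:267],(522,600),interpolation=cv2.INTER_CUBIC)
cv2.imwrite("pics/w7.png",np.hstack([a,b]))
```

```text
[ 0.5555858  -0.19606739  0.36597712] [ 0.77460667  0.24109403 -0.52655143]
```

View pics/w7.png

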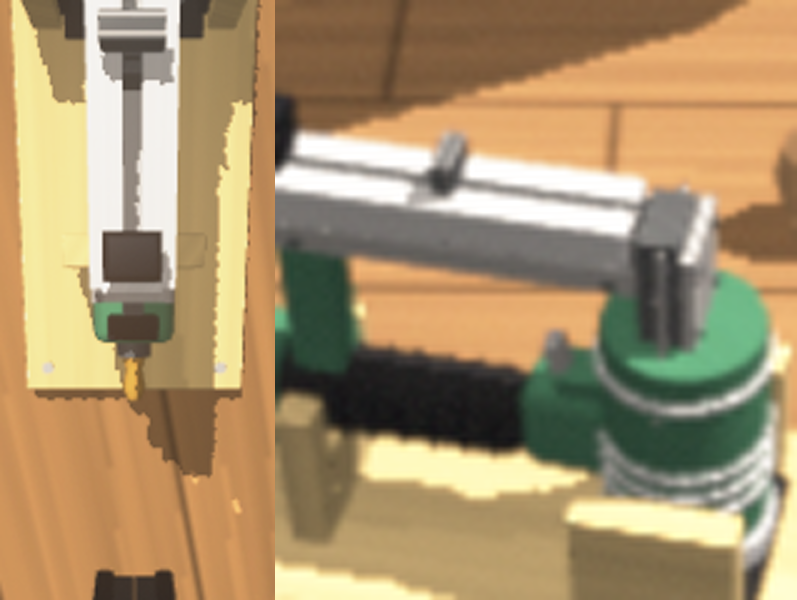

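The rail's front reaches the nose block, and the black block (133,257) has stayed home after release. I'll check the number, then hand in.

Run:
```python
from h import *
import pickle
c=pickle.load(open("w7.pkl","rb")); d=np.array([-.1908,-.9816]);S=np.array([.5945,.0068])
for v in(232,283): print((ray(c,200+133/2.5-.3,v/2.5-.3,.247)[:2]-S)@d)
print((ray(c,200+133/2.5-.3,292/2.5-.3,.218)[:2]-S)@d)
bot.hand_in()
```

```text
0.11240008762388183
0.13031351095588392
0.1341628996223107
the job is handed in; nothing more can be done
```

The wide strip is loaded in the magazine and the rail is closed over it. I handed the job in at about 22.6 s; no verdict is reported.

- **Loading:** I gripped the wide strip by its legs and pushed the follower back with its tail. I lowered it behind the nose and let it go. The spring then held it against the nose.
- **Closing:** I pushed the rail in with the shut fingers. The force peaked at about 13 N, dropped with the click, and rose again at the stop, to about 19 N at most. That is within the safe range.

**Last checks:**
- After I let go, the rail stayed home. The black block measured +112 to +130 mm from the seat, against a nominal +111 to +129 mm. That puts the rail about 1 mm from closed, with a measuring error of about 2 mm.
- I could not see the catch itself. That it holds is inferred from the force drop and from the rail staying closed.
- The strip is hidden under the closed rail, so its final position was last seen before I closed it. Only the head end was visible then, lying against the nose.
- While I pushed the follower and the rail, the force sensor showed 2 to 4 N sideways that I could not explain, but the images showed the strip and gun aligned to about 1 mm.
- As far as I know, I touched nothing else on the bench, but I took no final overview picture to confirm it.

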